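# Clamp the square tea jar by feel

## Robot

A 7-joint arm with a two-finger parallel gripper is mounted at the origin on the work surface. World frame = base frame: x ahead of the robot, y to its left, z up, the work surface at z = 0. Lengths are in m, angles in rad, forces in N, time in s.
With the tool pointing down it reaches from about 0.425 to 0.875 m from the base axis. Payload 9.9 kg.
Tool frame: the origin (TCP) lies midway between the tips of the shut fingers; the grasp point (between the pads) lies 19 mm behind it; y points along the fingers, z is the direction in which the jaws open and shut, and the axes are right-handed (so a half turn about y gives the same grasp; the last joint's range is limited). The gripper opens to 85 mm and grips with 20 to 120 N. Pads are 22 mm wide; open, the fingers measure 114 mm over their backs; the gripper's body (76 mm by 85 mm) begins 54 mm behind the grasp point. The pads swing forward as they close: fully open they stand 13 mm farther back than shut.
Start: joints at [1.158, 0.576, 0.025, 1.437, -0.015, 1.129, -0.057], TCP at [0.218, -0.639, 0.231] pointing down, gripper open.
Joint ranges: [-2.76, 2.76], [-0.34, 2.15], [-1.52, 1.57], [0.19, 2.46], [-1.09, 4.23], [0.17, 1.99], [-2.82, 2.82]. Speed limits (rad/s): [2.22, 2.22, 3.01, 3.01, 3.14, 3.14, 3.14].

## Interface

Orientations are given as [roll, pitch, yaw] about the fixed x, y, z axes, in that order (R = Rz(yaw) Ry(pitch) Rx(roll)).
In Python, from workcell import * gives the robot as it stands. The module is installed in compiled form; this text tells all that it offers.
- The arm moves only by the shell command python3 -m pendant 'ROWS' [OPENING]. ROWS is text: rows parted by semicolons, each of 6 numbers parted by spaces: the shift along the tool's x, y, z in mm, then the turn, a rotation vector about the tool's x, y, z in rad. In form: x y z wx wy wz; .... A call has 1 to 5 rows; each row shifts and turns the commanded pose from where the row before left it, along the tool's axes as they then stand; what a row does not reach is not made up. A row lasts 1/10 s, in which the tool goes at most 50 mm and 8.59 degrees, less where a joint would pass 70% of its speed; a pose out of reach is approached as far as the arm can. A call is refused whole if a number of a shift passes 50 or a number of a turn 0.15, either way. A call with a gripper value outside its range is refused whole. OPENING is the opening, from 0 (shut) to 1 (fully open), set as the call begins (- or left out, the last holds). The fingers move at their own pace and stop on an object; the grip force is fixed at half the most. Time passes only in rows, so rows that do not move let the fingers close. It gives the time, the measured TCP pose, the force and the opening at its end, in the units of the state.
- state(): the state, without advancing time (a new reading comes with each control period).
- snapshot(name): name is "side" or "top" or "wrist"; returns a dict with "image" (400x640x3 uint8, red, green, blue), "camera_matrix" (3x3 intrinsics, pixels), "position" and "orientation" of the camera in the world. Camera axes: x right, y down, z forward; pixel columns grow to the right and rows downward; lengths in m; the calibration is good to about 2 mm. A picture is of the moment at which its call begins. There is no depth.
- finish_job(): hands the job in, once; it reports no verdict.
The state is a dict: "t": time; "joints": joint angles; "joint_vel": joint speeds; "effort": joint torques, N m; "eef_pos": TCP position; "eef_rot": TCP orientation; "force": force on the tool from outside, world axes, zero at the start; "moment": the same for the moment, N m; "opening": finger opening in m.
Only numpy, scipy, OpenCV 4.12 (cv2) and the standard library are available. Lean on these libraries where they do the work, as an engineer would, in place of code of your own. Each camera call takes 0.05 s, during which the arm holds its last target.

## Task

Stand the square glass jar on the bed of the jar clamp, between the fence and the jaw, and let go of it. Then wind the handwheel clockwise (seen from above) until the jaw grips the jar against the fence with a firm, set feel: the handle pushes back about twice as hard as when it runs free, and no harder, or the glass cracks. Let go of the wheel with the jar upright and held, and leave the two round jars and the loose lid alone.

Things in the scene. Friction and masses are not known exactly. Their poses are not given: they have to be found in the camera images.
- jar_mid (a point): The loose jar to clamp, the only square one: glass body 60 x 60 mm and 80 mm high with tea inside, then a round aluminium lid 50 mm across and 14 mm high; 94 mm high in all, about 0.35 kg. This point is its centre, 47 mm above its underside; z up, x and y square to the flat sides. It starts upright on the counter, to the robot's right (-y) of the clamp.
- jar: The same jar; origin at the centre of its underside.
- bed (a point): The place for the jar: a point on top of the clamp's flat grey bed, 12 mm above the counter; bed 110 mm wide in x. z up, y along the clamp from the fence (-y) to the jaw and wheel (+y). A jar centred here, flat sides square to the clamp, touches neither fence nor pad; the two sides facing along x are open for the fingers.
- clamp: The fixed jar clamp; origin on the counter 12 mm below the bed point, same axes. Its fence is a block 70 mm wide and 55 mm high over the bed, set by hand beforehand: its rubber face stands anywhere from 36 to 48 mm from the bed point on the -y side (not measured, so feel for it).
- jaw_pad: Sprung rubber pad (50 mm wide, 44 mm high) on the steel jaw, facing the fence; origin at the middle of its face, at the start 40 to 58 mm from the bed point on the +y side. The wheel drives it towards -y by 8 mm per radian; its spring yields 1 mm per 15 N. It first slides the jar along the bed to the fence with hardly any extra effort; only then does the resistance rise.
- wheel_hub (a point): On the upright axis of the handwheel, at the height of the middle of its handle (109 mm above the counter), 170 mm from the bed point along the clamp's +y. The rim is 122 mm across, its top 87 mm above the counter; the hub is no more than 2 mm higher than the rim.
- wheel_handle (a point): Middle of the wheel's handle: an upright wooden post 20 mm in diameter and 36 mm high (91 to 127 mm above the counter), 55 mm from the wheel's axis. It spins freely about its own axis, so a gripper can hold it and go round without turning. At the start it is on the side of the wheel away from the jar's place.
- wheel: The handwheel; origin on its axis 75 mm above the counter, x towards the handle. It turns clockwise from above, 2 to 6.5 rad until firm. While it moves, a brake takes 6 N at the handle running free; it also holds the wheel where left. Once the jar meets the fence this grows by about 17 N per radian: firm is 11 N (8.5 to 13 passes), over 14.5 N cracks the glass. Read at rest, all are some 3 N less: compare the rise, 5 N, like with like.
- round_jar: Bystander: round glass jar with a wide lid, 90 mm across, about 105 mm high, beyond the clamp; origin under its centre.
- tall_jar: Bystander: narrower round glass jar, 78 mm across, 130 mm high; origin under its centre.
- loose_lid: Bystander: aluminium jar lid, 90 mm across, 28 mm high with its knob, lying on the counter to the left; origin under its centre.
Not all that is in view belongs to the job. Leave any green look-alike of the jar alone.

How it is judged:
By the outcome, as a careful person would: the job done as asked, in the order asked, and still so for the second after the job is handed in, with the robot touching nothing.
It also fails if it takes over 72 s, if anything falls off the work surface, if the arm or the gripper's body presses on something with over 40 N, if the wrist force passes 120 N, or if a joint passes its speed limit or range.

## Working session

There is one attempt and no reset: what is moved stays moved. The work goes in short steps, Python scripts to look and compute and a shell command to move; the robot and the scene stay as the last step left them, time stands still between calls to the robot, and variables do not carry over. Pictures are saved under pics/ and viewed, and the job is handed in when it is done.

```bash
mkdir -p pics; ls
python3 - <<'E'
from workcell import *
import cv2
s=state()
for k,v in s.items(): print(k,v)
import pickle
d={}
for n in ["top","side"]:
    r=snapshot(n); d[n]=r
    cv2.imwrite(f"pics/{n}0.png",r["image"][:,:,::-1])
    print(n,r["camera_matrix"],r["position"],r["orientation"])
pickle.dump(d,open("s0.pkl","wb"))
E
```

```text
pics
t 0.0
joints [ 1.15822651  0.57652141  0.02482182  1.43791001 -0.01499395  1.12901266
 -0.05650028]
joint_vel [ 0.00161911 -0.00041607  0.00100789 -0.00185826 -0.000234    0.00040935
 -0.00079927]
effort [-1.24949325e-03 -7.65765953e+01  2.24971801e+00 -2.85969508e+01
  1.52209844e-02  1.26078466e-02 -2.70280950e-06]
eef_pos [ 0.21781055 -0.63840735  0.23044865]
eef_rot [-1.57246161e+00 -8.02422319e-05 -2.81276771e+00]
force [-0.22670021  0.28462167  0.07860888]
moment [ 0.01378781 -0.04877551  0.02806317]
opening 0.0852766753275275
top [[412.17949432   0.         315.7067149 ]
 [  0.         412.17949432 195.37136899]
 [  0.           0.           1.        ]] [0.45125867 0.03168305 1.2320839 ] [-3.02418995 -0.01251527 -1.57545865]
side [[389.13553436   0.         315.1140198 ]
 [  0.         389.13553436 206.01235045]
 [  0.           0.           1.        ]] [0.16047922 0.65704023 0.77680222] [-2.28730674  0.00761486 -2.55361637]
```

View pics/top0.png

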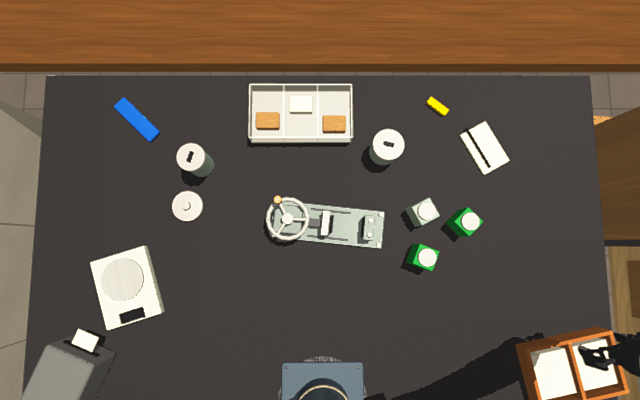

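View pics/side0.png

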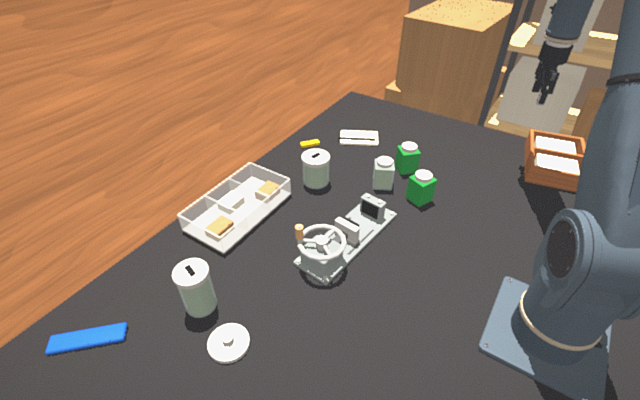

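```bash
cat > h.py <<'E'
import numpy as np,cv2,pickle
from scipy.spatial.transform import Rotation as R
def ray(r,uv):
    K=r["camera_matrix"]; d=np.linalg.inv(K)@np.array([uv[0],uv[1],1.])
    return np.array(r["position"]),R.from_euler('xyz',r["orientation"]).as_matrix()@d
def onz(r,uv,z):
    p,d=ray(r,uv); return p+d*(z-p[2])/d[2]
def proj(r,P):
    c=R.from_euler('xyz',r["orientation"]).as_matrix().T@(np.array(P)-r["position"]); u=r["camera_matrix"]@c; return u[:2]/u[2]
def tri(r1,a,r2,b):
    p,d=ray(r1,a);q,e=ray(r2,b)
    A=np.stack([d,-e],1); s=np.linalg.lstsq(A,q-p,rcond=None)[0]
    x,y=p+d*s[0],q+e*s[1]; return (x+y)/2,np.linalg.norm(x-y)
E
python3 - <<'E'
from h import *
d=pickle.load(open("s0.pkl","rb"))
t=d["top"]["image"][170:290,255:495][:,:,::-1]
cv2.imwrite("pics/tz0.png",cv2.resize(t,None,fx=3.33,fy=3.33,interpolation=cv2.INTER_CUBIC))
t=d["side"]["image"][130:290,280:450][:,:,::-1]
cv2.imwrite("pics/sz0.png",cv2.resize(t,None,fx=3.5,fy=3.5,interpolation=cv2.INTER_CUBIC))
E
```

```text
(no output)
```

View pics/tz0.png

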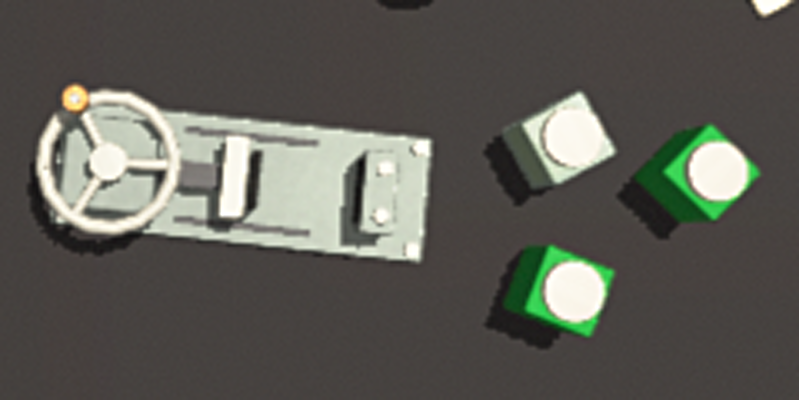

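View pics/sz0.png

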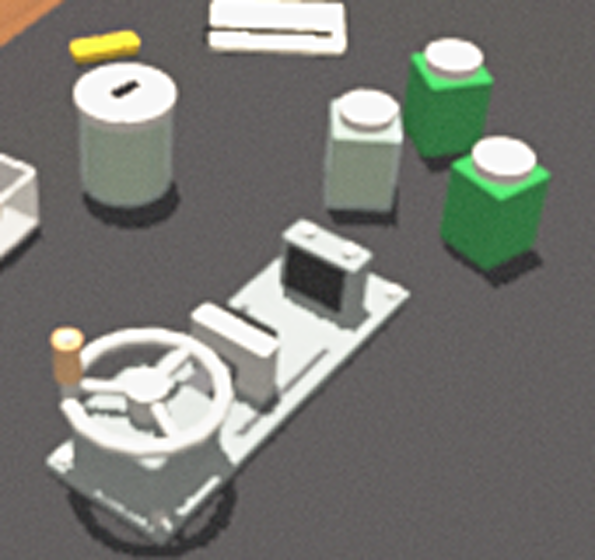

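Run:
```python
from h import *
d=pickle.load(open("s0.pkl","rb")); r=d["top"];s=d["side"]
Z=lambda u,v:((u+.5)/3.3333+255-.5,(v+.5)/3.3333+170-.5)
S=lambda u,v:((u+.5)/3.5+280-.5,(v+.5)/3.5+130-.5)
def p(n,uv,z): q=onz(r,uv,z)[:2]; print(n,q.round(4)); return q
hub=p("hub",Z(108,163),.088)
a=p("bTR",Z(433,140),.012);b=p("bBR",Z(420,262),.012)
c=p("bTL",Z(175,111),.012);e=p("bBL",Z(150,235),.012)
print("width",np.linalg.norm(a-b))
for q,w in((c,a),(e,b),):
    v=q-w; print("axis ang",np.degrees(np.arctan2(v[1],v[0])))
v=a-b; print("x ang",np.degrees(np.arctan2(v[1],v[0])))
rgb=r["image"].astype(int)
# lid
m=(rgb.min(2)>200).astype(np.uint8)
n,l,st,ce=cv2.connectedComponentsWithStats(m)
for i in range(1,n):
    if 410<ce[i][0]<440 and 195<ce[i][1]<225: print("lid",st[i],ce[i]); p("lid",ce[i],.094)
A=p("jA",Z(583,92),.08);B=p("jB",Z(616,150),.08);C=p("jC",Z(552,188),.08);D=p("jD",Z(522,123),.08)
for q,w in((A,B),(D,C),(A,D),(B,C)): v=q-w;print(np.linalg.norm(v),np.degrees(np.arctan2(v[1],v[0])))
print((A+B+C+D)/4)
p("handle",Z(74,98),.127)
print("tri hub",tri(r,Z(108,163),s,S(148,385)))
print("tri handle",tri(r,Z(74,98),s,S(67,338)))
print("tri lid",tri(r,ce[0] if 0 else Z(572,137),s,S(369,110)))
print("handle in tri fence top corners",tri(r,Z(433,140),s,S(281+0,225)))
p("jawtopface",Z(245,177),.056+.012);p("fence bl",Z(366,150),.067);p("fence",Z(358,235),.067)
```

```text
hub [0.5216 0.0965]
bTR [ 0.5457 -0.1887]
bBR [ 0.4378 -0.1746]
bTL [0.5725 0.0413]
bBL [0.4626 0.0636]
width 0.10879620894145195
axis ang 83.3602745936717
axis ang 84.06201321799847
x ang -7.456434023370288
lid [419 198  20  23 285] [427.57894737 210.12982456]
lid [ 0.5432 -0.2938]
lid [413 204   7  10  29] [415.55172414 207.93103448]
lid [ 0.5494 -0.2605]
lid [417 215   1   1   1] [417. 215.]
lid [ 0.5297 -0.2639]
lid [419 218   8   6  18] [422.27777778 220.88888889]
lid [ 0.5133 -0.278 ]
jA [ 0.5807 -0.3048]
jB [ 0.5314 -0.3308]
jC [ 0.4997 -0.2756]
jD [ 0.5546 -0.2521]
0.05576791663952975 27.893411852041872
0.05969736982983191 23.202715717269932
0.05879962921396105 -63.576255860605976
0.06370088438185657 -60.108116476717434
[ 0.54159577 -0.29082804]
handle [0.5719 0.122 ]
tri hub (array([0.52118498, 0.09633314, 0.08668321]), np.float64(0.001214887087257611))
tri handle (array([0.57133818, 0.12165867, 0.12643207]), np.float64(0.0014211415875811676))
tri lid (array([ 0.54066844, -0.29218054,  0.08842145]), np.float64(0.002654649598167777))
handle in tri fence top corners (array([ 0.55253299, -0.1823381 ,  0.02595565]), np.float64(0.01760398955555228))
jawtopface [ 0.5106 -0.0183]
fence bl [ 0.5331 -0.1215]
fence [ 0.4613 -0.1134]
```

```bash
cat >> h.py <<'E'
def go(x,y,z,yawdeg):
    from workcell import state
    s=state(); Rm=R.from_euler('xyz',s["eef_rot"])
    d=Rm.inv().apply(np.array([x,y,z])-s["eef_pos"])*1000
    T=R.from_euler('xyz',[-np.pi/2,0,np.radians(yawdeg)])
    w=(Rm.inv()*T).as_rotvec()
    print("t",round(s["t"],2),"pos",np.round(s["eef_pos"],4),"yaw",np.degrees(s["eef_rot"][2]).round(1),"F",np.round(s["force"],2),"op",round(s["opening"],4))
    print("need mm",d.round(1),"rot",w.round(3))
E
python3 -c "
from h import *
go(.542,-.2915,.2,-63)"
```

```text
t 0.1 pos [ 0.2178 -0.6384  0.2305] yaw -161.2 F [-0.3  -0.08  0.97] op 0.0852
need mm [-418.9   30.8 -223.6] rot [ 1.000e-03 -1.713e+00 -1.000e-03]
```

```bash
python3 -m pendant '-42 0 -22 0 0 0;-42 0 -22 0 0 0;-42 0 -22 0 0 0;-42 0 -22 0 0 0;-42 0 -22 0 0 0'; python3 -m pendant '-42 0 -22 0 0 0;-42 0 -22 0 0 0;-42 0 -22 0 0 0;-42 0 -22 0 0 0;-42 0 -22 0 0 0'; for i in 1 2 ; do :; done; python3 -m pendant '0 0 0 0 -0.145 0;0 0 0 0 -0.145 0;0 0 0 0 -0.145 0;0 0 0 0 -0.145 0;0 0 0 0 -0.145 0';python3 -m pendant '0 0 0 0 -0.145 0;0 0 0 0 -0.145 0;0 0 0 0 -0.145 0;0 0 0 0 -0.145 0;0 0 0 0 -0.145 0'; python3 -m pendant '0 0 0 0 -0.145 0;0 0 0 0 -0.12 0;0 0 0 0 0 0'; python3 -c "
from h import *
go(.542,-.2915,.2,-63)"
```

```text
t: 0.6
eef_pos: [0.3821, -0.4653, 0.2311]
eef_rot: [-1.571, -0.0, -2.813]
force: [0.9, -0.4, 0.3]
opening: 0.0854
t: 1.1
eef_pos: [0.5453, -0.2934, 0.2311]
eef_rot: [-1.571, -0.0, -2.813]
force: [0.4, 0.3, 1.2]
opening: 0.0854
t: 1.6
eef_pos: [0.5442, -0.2949, 0.2309]
eef_rot: [-1.572, -0.0, -2.082]
force: [-1.0, -0.5, -0.4]
opening: 0.0853
t: 2.1
eef_pos: [0.5441, -0.295, 0.2309]
eef_rot: [-1.572, 0.0, -1.357]
force: [0.4, -0.1, 0.0]
opening: 0.0854
t: 2.4
eef_pos: [0.5441, -0.2952, 0.2308]
eef_rot: [-1.571, 0.001, -1.096]
force: [0.1, -0.4, -0.2]
opening: 0.0854
t 2.4 pos [ 0.5441 -0.2952  0.2308] yaw -62.8 F [ 0.05 -0.39 -0.15] op 0.0854
need mm [-4.2 30.8 -0.2] rot [ 0.     0.003 -0.001]
```

Run:
```python
from workcell import *
from h import *
d={}
for n in ["wrist","top"]:
    d[n]=snapshot(n); cv2.imwrite(f"pics/{n}1.png",d[n]["image"][:,:,::-1])
r=d["wrist"];print(r["position"],r["orientation"],r["camera_matrix"][0,0])
print(proj(r,[.542,-.2915,.094]),proj(r,[.542,-.2915,.08]))
pickle.dump(d,open("s1.pkl","wb"))
```

```text
[ 0.50824194 -0.22721193  0.37349883] [2.83598344e+00 7.10934997e-04 4.74304786e-01] 334.09967720725
[316.71854213 182.49191355] [316.68503973 178.58916472]
```

View pics/wrist1.png

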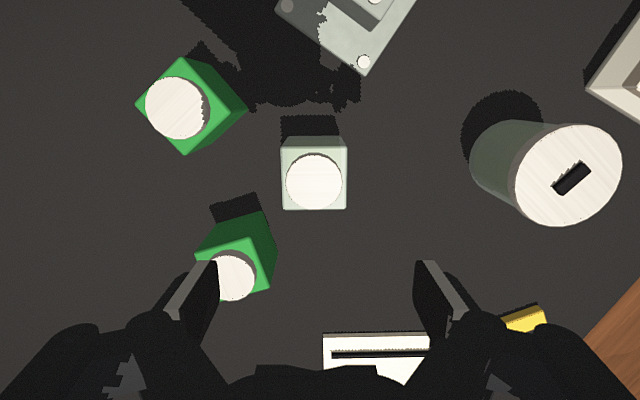

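Run:
```python
from h import *
d=pickle.load(open("s1.pkl","rb")); r=d["wrist"]
c=[onz(r,q,.08)[:2] for q in((281.5,147),(346.5,147),(347,209),(281.5,209))]
print(np.round(c,4),np.mean(c,0))
for i in range(4): v=c[(i+1)%4]-c[i];print(np.linalg.norm(v),np.degrees(np.arctan2(v[1],v[0])))
print(onz(r,(314,181),.094))
go(.541,-.290,.036,-63)
# bed corner
print(onz(r,(365,75),.012))
```

```text
[[ 0.5015 -0.2803]
 [ 0.5522 -0.2542]
 [ 0.5804 -0.3045]
 [ 0.5262 -0.3323]] [ 0.54007124 -0.29280398]
0.05703768978693732 27.181784490512005
0.05758651028100222 -60.77418120499995
0.060871311629075345 -152.810227824841
0.05758586072273834 115.41081643036266
[ 0.53930836 -0.29139073  0.094     ]
t 2.5 pos [ 0.5442 -0.2951  0.231 ] yaw -63.1 F [-0.16 -0.44 -0.26] op 0.0853
need mm [ -5.9 195.   -0.5] rot [ 0.    -0.002 -0.001]
[ 0.54398931 -0.1878733   0.012     ]
```

```bash
python3 -m pendant '-4.5 30 -2 0 0 0;0 40 0 0 0 0;0 40 0 0 0 0;0 30 0 0 0 0;0 0 0 0 0 0'; python3 -c "
from h import *
go(.5402,-.292,.036,-62.8)"
```

```text
t: 3.0
eef_pos: [0.5381, -0.2909, 0.0875]
eef_rot: [-1.575, 0.005, -1.1]
force: [-0.6, -0.4, 0.9]
opening: 0.0854
t 3.0 pos [ 0.5381 -0.2909  0.0875] yaw -63.0 F [-0.58 -0.37  0.88] op 0.0854
need mm [ 2.2 51.4  1.6] rot [ 0.005 -0.004 -0.006]
```

```bash
python3 -m pendant '2 15 1.5 0 0 0;0 15 0 0 0 0;0 10 0 0 0 0;0 5 0 0 0 0;0 0 0 0 0 0'; python3 -c "
from h import *
go(.5402,-.292,.036,-62.8)"
```

```text
t: 3.5
eef_pos: [0.5426, -0.2929, 0.0458]
eef_rot: [-1.571, 0.001, -1.098]
force: [0.4, -0.2, -0.2]
opening: 0.0855
t 3.5 pos [ 0.5426 -0.2929  0.0458] yaw -62.9 F [ 0.41 -0.24 -0.16] op 0.0855
need mm [-1.9  9.8 -1.7] rot [ 0.001 -0.002 -0.001]
```

```bash
python3 -m pendant '-1.5 5 -1.5 0 0 0;0 5 0 0 0 0;0 0 0 0 0 0;0 0 0 0 0 0'; python3 -c "
from h import *
go(.5402,-.292,.036,-62.8)"; python3 -m pendant '0 0 0 0 0 0;0 0 0 0 0 0;0 0 0 0 0 0;0 0 0 0 0 0;0 0 0 0 0 0' 0;python3 -m pendant '0 0 0 0 0 0;0 0 0 0 0 0;0 0 0 0 0 0;0 0 0 0 0 0;0 0 0 0 0 0' 0; python3 -c "
from h import *
go(.5402,-.292,.036,-62.8)"
```

```text
t: 3.9
eef_pos: [0.5408, -0.2924, 0.0363]
eef_rot: [-1.571, 0.0, -1.098]
force: [0.6, -0.4, -0.0]
opening: 0.0854
t 3.9 pos [ 0.5408 -0.2924  0.0363] yaw -62.9 F [ 0.57 -0.38 -0.03] op 0.0854
need mm [-0.6  0.3 -0.3] rot [ 0.    -0.002 -0.   ]
t: 4.4
eef_pos: [0.5411, -0.2925, 0.0367]
eef_rot: [-1.57, -0.001, -1.098]
force: [-0.7, 0.8, 5.8]
opening: 0.0594
t: 4.9
eef_pos: [0.5411, -0.2925, 0.0367]
eef_rot: [-1.57, -0.001, -1.098]
force: [-0.7, -0.0, 5.3]
opening: 0.0593
t 4.9 pos [ 0.5411 -0.2925  0.0367] yaw -62.9 F [-0.67 -0.04  5.34] op 0.0593
need mm [-0.9  0.7 -0.6] rot [-0.    -0.002  0.001]
```

```bash
python3 -m pendant '0 -10 0 0 0 0;0 -30 0 0 0 0;0 -30 0 0 0 0;0 -30 0 0 0 0;0 -20 0 0 0 0'; python3 -m pendant '0 0 0 0 0.12 0;0 0 0 0 0.12 0;0 0 0 0 0.12 0;0 0 0 0 0.12 0;0 0 0 0 0.105 0'; python3 -c "
from h import *
go(.503,-.0726,.16,-96.4)"
```

```text
t: 5.4
eef_pos: [0.541, -0.2923, 0.1585]
eef_rot: [-1.57, -0.001, -1.098]
force: [0.7, -0.2, -2.6]
opening: 0.0594
t: 5.9
eef_pos: [0.5404, -0.292, 0.1563]
eef_rot: [-1.572, 0.001, -1.688]
force: [-0.3, 0.6, -3.6]
opening: 0.0595
t 5.9 pos [ 0.5404 -0.292   0.1563] yaw -96.7 F [-0.27  0.55 -3.56] op 0.0595
need mm [-213.6   -3.5  -62.7] rot [ 0.001 -0.005 -0.001]
```

```bash
python3 -m pendant '-30 0 -9 0 0 0;-35 0 -10 0 0 0;-25 0 -8 0 0 0;0 0 0 0 0 0'
python3 - <<'E'
from workcell import *
from h import *
r=snapshot("wrist"); cv2.imwrite("pics/wrist2.png",r["image"][:,:,::-1]); pickle.dump(r,open("s2.pkl","wb"))
print(r["position"])
E
```

```text
t: 6.3
eef_pos: [0.5234, -0.195, 0.1566]
eef_rot: [-1.572, 0.002, -1.677]
force: [-1.0, -0.3, -3.4]
opening: 0.0594
[ 0.53093396 -0.11928414  0.29940541]
```

View pics/wrist2.png

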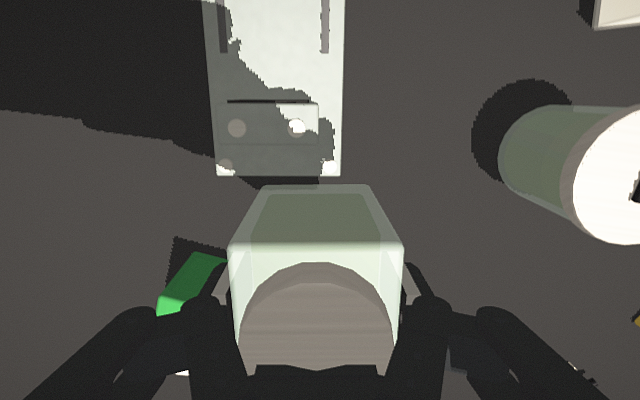

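Run:
```python
from h import *
r=pickle.load(open("s2.pkl","rb"))
L=[onz(r,q,.012)[:2] for q in((203,2),(217,176),(345,2),(341,176))]
print(np.round(L,4))
for a,b in((0,1),(2,3)): v=L[a]-L[b];print(np.degrees(np.arctan2(v[1],v[0])))
v=L[3]-L[1];print(np.linalg.norm(v),np.degrees(np.arctan2(v[1],v[0])))
F=[onz(r,q,.067)[:2] for q in((228,100),(313,102))];print(np.round(F,4))
v=F[1]-F[0];print(np.linalg.norm(v),np.degrees(np.arctan2(v[1],v[0])))
bed=np.array([.503,-.0726]);th=np.radians(-6.4);Rm=np.array([[np.cos(th),np.sin(th)],[-np.sin(th),np.cos(th)]])
for q in L+F: print((Rm@(q-bed)).round(4))
```

```text
[[ 0.4526 -0.0431]
 [ 0.4368 -0.1779]
 [ 0.5599 -0.0546]
 [ 0.5455 -0.1895]]
83.31909958445371
83.90448234724944
0.1093895356513827 -6.094911686660934
[[ 0.4722 -0.1163]
 [ 0.5284 -0.1236]]
0.05669110272683855 -7.401998771358904
[-0.0534  0.0237]
[-0.0541 -0.112 ]
[0.0546 0.0242]
[ 0.0553 -0.1114]
[-0.0257 -0.0468]
[ 0.0309 -0.0478]
```

```bash
python3 -c "
from h import *
go(.503,-.0726,.16,-96.4)"; python3 -m pendant '-35 0 -10 0 0 0;-38 0 -11 0 0 0;-30 0 -10 0 0 0;-20 0 -4 0 0 0;0 0 0 0 0 0'; python3 -m pendant '0 0 0 0 0 0;0 0 0 0 0 0';python3 -c "
from h import *
go(.503,-.0726,.052,-96.4)"
```

```text
t 6.35 pos [ 0.5238 -0.1976  0.1567] yaw -96.2 F [-0.06 -0.42 -3.4 ] op 0.0592
need mm [-122.    -3.2  -34.2] rot [ 0.001  0.003 -0.001]
t: 6.85
eef_pos: [0.503, -0.0711, 0.1566]
eef_rot: [-1.571, 0.001, -1.679]
force: [1.1, -0.6, -3.9]
opening: 0.0596
t: 7.05
eef_pos: [0.5032, -0.0753, 0.1563]
eef_rot: [-1.571, -0.001, -1.685]
force: [-0.3, 1.5, -3.2]
opening: 0.0596
t 7.05 pos [ 0.5032 -0.0753  0.1563] yaw -96.5 F [-0.26  1.46 -3.23] op 0.0596
need mm [ -2.7 104.3  -0.5] rot [-0.    -0.002  0.001]
```

```bash
python3 -m pendant '-2 40 0 0 0 0;0 30 0 0 0 0;0 20 0 0 0 0;0 10 0 0 0 0;0 0 0 0 0 0'; python3 -m pendant '0 0 0 0 0 0;0 0 0 0 0 0';python3 -c "
from h import *
go(.503,-.0726,.0487,-96.4)"
```

```text
t: 7.55
eef_pos: [0.5027, -0.0726, 0.0553]
eef_rot: [-1.573, -0.0, -1.684]
force: [0.5, -0.1, -3.0]
opening: 0.0594
t: 7.75
eef_pos: [0.5041, -0.0721, 0.0574]
eef_rot: [-1.569, -0.0, -1.683]
force: [0.2, -0.2, -3.8]
opening: 0.0594
t 7.75 pos [ 0.5041 -0.0721  0.0574] yaw -96.4 F [ 0.17 -0.22 -3.81] op 0.0594
need mm [ 0.6  8.7 -1. ] rot [-0.002 -0.001  0.   ]
```

```bash
python3 -m pendant '0 3 -1 0 0 0;0 2.5 0 0 0 0;0 0 0 0 0 0'; python3 -m pendant '0 1 0 0 0 0;0 0 0 0 0 0';python3 -m pendant '0 1 0 0 0 0;0 0 0 0 0 0'
```

```text
t: 8.05
eef_pos: [0.5021, -0.0717, 0.0508]
eef_rot: [-1.571, -0.0, -1.683]
force: [-0.2, 0.2, -3.7]
opening: 0.0595
t: 8.25
eef_pos: [0.5022, -0.0716, 0.0497]
eef_rot: [-1.571, -0.0, -1.683]
force: [0.3, -0.3, -3.1]
opening: 0.0594
t: 8.45
eef_pos: [0.5023, -0.0716, 0.0487]
eef_rot: [-1.571, 0.0, -1.683]
force: [-0.7, 0.3, -3.6]
opening: 0.0594
```

```bash
python3 -m pendant '0 0.7 0 0 0 0;0 0 0 0 0 0'; python3 -m pendant '0 0.7 0 0 0 0;0 0 0 0 0 0'
```

```text
t: 8.65
eef_pos: [0.5023, -0.0716, 0.0487]
eef_rot: [-1.57, -0.0, -1.683]
force: [-1.2, 0.4, 5.6]
opening: 0.0595
t: 8.85
eef_pos: [0.5023, -0.0717, 0.0486]
eef_rot: [-1.57, -0.0, -1.683]
force: [-3.5, 0.9, 17.0]
opening: 0.0596
```

```bash
python3 -m pendant '0 -0.9 0 0 0 0;0 0 0 0 0 0'; python3 -m pendant '0 0 0 0 0 0;0 0 0 0 0 0;0 0 0 0 0 0;0 0 0 0 0 0' 1; python3 -m pendant '0 -20 0 0 0 0;0 -40 0 0 0 0;0 -40 0 0 0 0;0 -40 0 0 0 0'
python3 - <<'E'
from workcell import *
from h import *
d={}
for n in ["top","side"]:
    d[n]=snapshot(n); 
r=d["side"]["image"][130:290,260:450,::-1];cv2.imwrite("pics/sz3.png",cv2.resize(r,None,fx=3.5,fy=3.5))
cv2.imwrite("pics/top3.png",d["top"]["image"][:,:,::-1])
E
```

```text
t: 9.05
eef_pos: [0.5024, -0.0717, 0.0487]
eef_rot: [-1.57, -0.0, -1.683]
force: [-1.6, -0.5, 6.5]
opening: 0.0597
t: 9.45
eef_pos: [0.5023, -0.0717, 0.0482]
eef_rot: [-1.571, 0.0, -1.683]
force: [0.5, -0.2, 0.1]
opening: 0.0853
t: 9.85
eef_pos: [0.5019, -0.0715, 0.1897]
eef_rot: [-1.571, 0.0, -1.683]
force: [1.3, -0.2, 0.2]
opening: 0.0858
```

View pics/sz3.png

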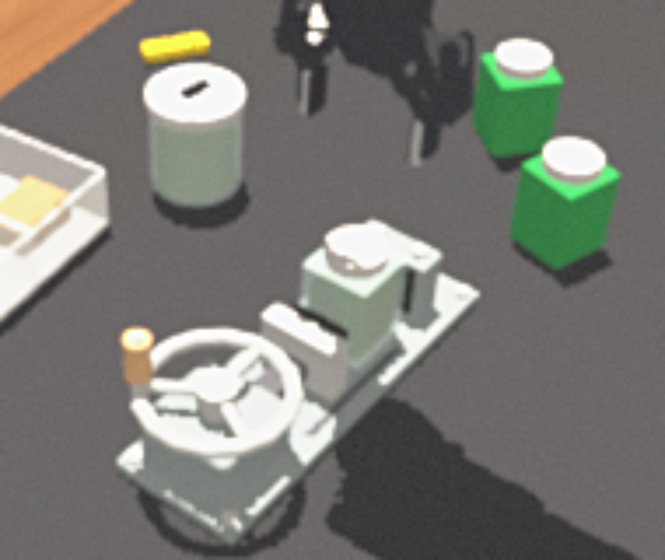

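```bash
python3 -c "
from h import *
go(.54,.06,.2,-96.4)"; python3 -m pendant '-30 -5 15 0 0 0;-45 -5 10 0 0 0;-40 0 0 0 0 0;-16 0 0 0 0 0;0 0 0 0 0 0';python3 -m pendant '0 0 0 0 0 0;0 0 0 0 0 0'
python3 - <<'E'
from workcell import *
from h import *
r=snapshot("wrist"); cv2.imwrite("pics/wrist4.png",r["image"][:,:,::-1]); pickle.dump(r,open("s4.pkl","wb"))
print(r["position"],proj(r,[.5212,.0963,.089]),proj(r,[.5713,.1217,.127]))
E
```

```text
t 9.95 pos [ 0.5049 -0.0717  0.1931] yaw -96.4 F [ 0.28 -0.03 -0.72] op 0.0855
need mm [-134.8   -6.7   20.2] rot [-0.008 -0.001 -0.   ]
t: 10.45
eef_pos: [0.5415, 0.0587, 0.1978]
eef_rot: [-1.572, 0.001, -1.678]
force: [-0.1, 0.1, -0.2]
opening: 0.0852
t: 10.65
eef_pos: [0.5414, 0.0538, 0.1979]
eef_rot: [-1.572, -0.001, -1.685]
force: [-0.4, -0.4, -0.6]
opening: 0.0855
[0.54952895 0.12993973 0.34047693] [283.4431139  144.75188222] [352.5755339  103.24695041]
```

View pics/wrist4.png

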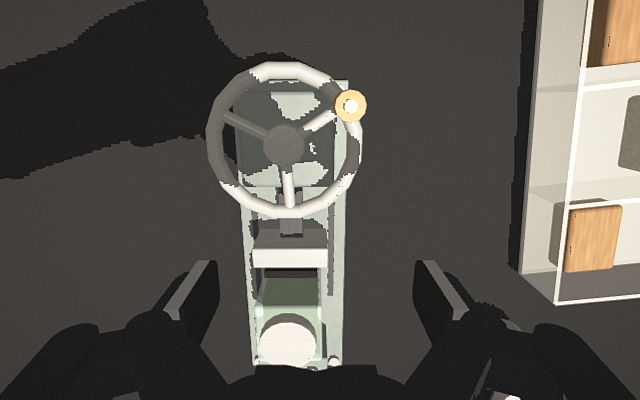

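Run:
```python
from h import *
r=pickle.load(open("s4.pkl","rb"))
h=onz(r,(284,145),.088);a=onz(r,(350.5,106),.127);print(h,a,np.hypot(*(a-h)[:2]),np.degrees(np.arctan2(*(a-h)[1::-1])))
m=(np.abs(r["image"].astype(int)-[225,170,90]).sum(2)<110).astype(np.uint8);ys,xs=np.nonzero(m[60:150,300:400]);print(xs.mean()+300,ys.mean()+60,len(xs))
# rim ellipse: extents at z .087
for q in((206,140),(362,140),(284,62),(284,218)): print(onz(r,q,.08).round(4))
go(.5705,.1205,.097,-96.4)
```

```text
[0.52147765 0.09593365 0.088     ] [0.56989879 0.12022159 0.127     ] 0.05417112112698627 26.638237256913804
349.2258064516129 103.88709677419355 62
[0.4611 0.1056 0.08  ]
[0.5811 0.0918 0.08  ]
[0.5291 0.1541 0.08  ]
[0.5119 0.0348 0.08  ]
t 10.7 pos [0.5416 0.0538 0.1981] yaw -96.6 F [ 1.12  0.17 -0.52] op 0.0855
need mm [-69.6 101.   21.2] rot [ 0.    -0.003  0.001]
```

```bash
python3 -m pendant '-25 0 8 0 0 0;-30 0 9 0 0 0;-14.5 0 4 0 0 0;0 0 0 0 0 0;0 0 0 0 0 0'; python3 -m pendant '0 40 0 0 0 0;0 30 0 0 0 0;0 20 0 0 0 0;0 8 0 0 0 0;0 0 0 0 0 0';python3 -m pendant '0 0 0 0 0 0;0 0 0 0 0 0'; python3 -c "
from h import *
go(.5704,.1208,.098,-96.4)"
```

```text
t: 11.2
eef_pos: [0.5701, 0.121, 0.198]
eef_rot: [-1.571, -0.001, -1.684]
force: [0.5, -0.4, -1.2]
opening: 0.0852
t: 11.7
eef_pos: [0.5698, 0.1209, 0.0997]
eef_rot: [-1.572, -0.001, -1.684]
force: [0.0, -0.0, 0.6]
opening: 0.0856
t: 11.9
eef_pos: [0.5711, 0.1223, 0.1016]
eef_rot: [-1.569, 0.001, -1.683]
force: [0.6, 0.5, 0.7]
opening: 0.0857
t 11.9 pos [0.5711 0.1223 0.1016] yaw -96.4 F [0.6  0.46 0.74] op 0.0857
need mm [ 1.6  3.6 -0.5] rot [-0.002 -0.001 -0.001]
```

```bash
python3 -m pendant '0 1.5 0 0 0 0;0 0 0 0 0 0;0 0 0 0 0 0;0 0 0 0 0 0;0 0 0 0 0 0' 0;python3 -m pendant '0 0 0 0 0 0;0 0 0 0 0 0;0 0 0 0 0 0;0 0 0 0 0 0;0 0 0 0 0 0'; python3 -c "
from h import *
go(.5704,.1208,.098,-96.4)"
```

```text
t: 12.4
eef_pos: [0.5708, 0.1225, 0.0991]
eef_rot: [-1.57, 0.0, -1.683]
force: [-2.0, 0.1, 2.2]
opening: 0.0173
t: 12.9
eef_pos: [0.5707, 0.1225, 0.0991]
eef_rot: [-1.57, 0.0, -1.683]
force: [1.2, -0.1, 5.3]
opening: 0.0171
t 12.9 pos [0.5707 0.1225 0.0991] yaw -96.4 F [ 1.24 -0.08  5.34] op 0.0171
need mm [ 1.7  1.1 -0.2] rot [-0.001 -0.    -0.   ]
```

Run:
```python
from workcell import *
from h import *
r=snapshot("wrist"); cv2.imwrite("pics/wrist5.png",r["image"][:,:,::-1])
r=snapshot("side");cv2.imwrite("pics/side5.png",cv2.resize(r["image"][150:300,220:420,::-1],None,fx=4,fy=4))
```

```text
(no output)
```

View pics/wrist5.png

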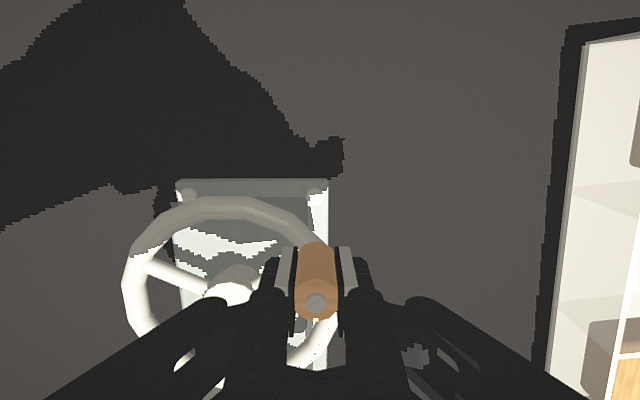

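View pics/side5.png

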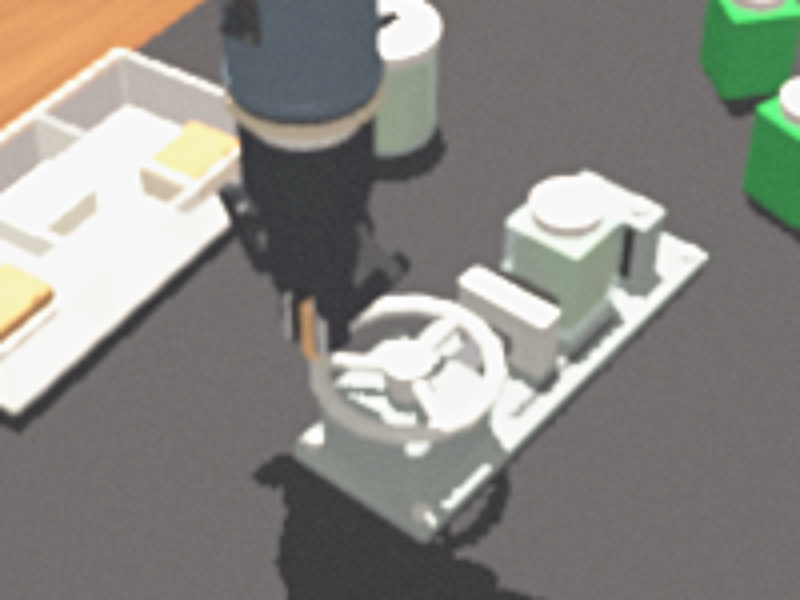

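```bash
cat >> h.py <<'E'
PH0=-0.578; C0=None
def tab(p0,n,st=.1):
    for i in range(n):
        a,b=p0+i*st,p0+(i+1)*st
        print(f"{a:.3f}: {55*(np.sin(b)-np.sin(a)):.2f} 0 {55*(np.cos(b)-np.cos(a)):.2f} 0 0 0")
def rd(hub=(.5213,.0961),off=(.0003,.0017)):
    from workcell import state
    s=state(); v=np.array(s["eef_pos"][:2])-hub-off; r=np.hypot(*v); a=np.arctan2(v[1],v[0])
    ur=v/r; ut=np.array([ur[1],-ur[0]]); f=np.array(s["force"][:2])
    print("t",round(s["t"],2),"r mm",(r*1e3).round(2),"phi",round((-a-np.radians(6.4)),3),"Frad",(f@ur).round(2),"Ftan(resist)",(-f@ut).round(2),"Fz",round(s["force"][2],2),"yaw",np.degrees(s["eef_rot"][2]).round(1))
E
python3 -c "
from h import *
rd();tab(-.578,66)"
```

```text
t 13.0 r mm 54.98 phi -0.577 Frad 1.43 Ftan(resist) 0.06 Fz 5.29 yaw -96.4
-0.578: 4.75 0 2.77 0 0 0
-0.478: 5.00 0 2.28 0 0 0
-0.378: 5.20 0 1.77 0 0 0
-0.278: 5.36 0 1.24 0 0 0
-0.178: 5.45 0 0.70 0 0 0
-0.078: 5.50 0 0.15 0 0 0
0.022: 5.48 0 -0.40 0 0 0
0.122: 5.42 0 -0.94 0 0 0
0.222: 5.30 0 -1.48 0 0 0
0.322: 5.12 0 -2.00 0 0 0
0.422: 4.90 0 -2.50 0 0 0
0.522: 4.62 0 -2.98 0 0 0
0.622: 4.30 0 -3.42 0 0 0
0.722: 3.94 0 -3.84 0 0 0
0.822: 3.54 0 -4.21 0 0 0
0.922: 3.10 0 -4.54 0 0 0
1.022: 2.63 0 -4.83 0 0 0
1.122: 2.13 0 -5.07 0 0 0
1.222: 1.62 0 -5.25 0 0 0
1.322: 1.09 0 -5.39 0 0 0
1.422: 0.54 0 -5.47 0 0 0
1.522: -0.01 0 -5.50 0 0 0
1.622: -0.56 0 -5.47 0 0 0
1.722: -1.10 0 -5.39 0 0 0
1.822: -1.63 0 -5.25 0 0 0
1.922: -2.15 0 -5.06 0 0 0
2.022: -2.64 0 -4.82 0 0 0
2.122: -3.11 0 -4.53 0 0 0
2.222: -3.55 0 -4.20 0 0 0
2.322: -3.95 0 -3.83 0 0 0
2.422: -4.31 0 -3.41 0 0 0
2.522: -4.63 0 -2.96 0 0 0
2.622: -4.90 0 -2.49 0 0 0
2.722: -5.13 0 -1.99 0 0 0
2.822: -5.30 0 -1.46 0 0 0
2.922: -5.42 0 -0.93 0 0 0
3.022: -5.48 0 -0.38 0 0 0
3.122: -5.50 0 0.17 0 0 0
3.222: -5.45 0 0.71 0 0 0
3.322: -5.35 0 1.26 0 0 0
3.422: -5.20 0 1.78 0 0 0
3.522: -5.00 0 2.29 0 0 0
3.622: -4.74 0 2.78 0 0 0
3.722: -4.44 0 3.24 0 0 0
3.822: -4.10 0 3.67 0 0 0
3.922: -3.71 0 4.06 0 0 0
4.022: -3.28 0 4.41 0 0 0
4.122: -2.83 0 4.71 0 0 0
4.222: -2.34 0 4.97 0 0 0
4.322: -1.84 0 5.18 0 0 0
4.422: -1.31 0 5.34 0 0 0
4.522: -0.77 0 5.44 0 0 0
4.622: -0.22 0 5.49 0 0 0
4.722: 0.33 0 5.49 0 0 0
4.822: 0.87 0 5.43 0 0 0
4.922: 1.41 0 5.31 0 0 0
5.022: 1.93 0 5.15 0 0 0
5.122: 2.44 0 4.93 0 0 0
5.222: 2.92 0 4.66 0 0 0
5.322: 3.37 0 4.34 0 0 0
5.422: 3.79 0 3.99 0 0 0
5.522: 4.17 0 3.59 0 0 0
5.622: 4.50 0 3.15 0 0 0
5.722: 4.79 0 2.69 0 0 0
5.822: 5.04 0 2.20 0 0 0
5.922: 5.23 0 1.68 0 0 0
```

```bash
python3 -m pendant '4.75 0 2.77 0 0 0;5 0 2.28 0 0 0'; python3 -c "
from h import *
rd()"; python3 -m pendant '0 0 0 0 0 0;0 0 0 0 0 0'; python3 -c "
from h import *
rd()"
```

```text
t: 13.2
eef_pos: [0.574, 0.1146, 0.0991]
eef_rot: [-1.571, 0.003, -1.681]
force: [-1.5, 5.9, 5.2]
opening: 0.0169
t 13.2 r mm 55.07 phi -0.422 Frad 0.34 Ftan(resist) 6.05 Fz 5.22 yaw -96.3
t: 13.4
eef_pos: [0.5744, 0.1133, 0.0991]
eef_rot: [-1.57, 0.002, -1.682]
force: [1.1, 2.9, 5.3]
opening: 0.0174
t 13.4 r mm 55.06 phi -0.398 Frad 1.92 Ftan(resist) 2.5 Fz 5.33 yaw -96.4
```

```bash
python3 -m pendant '5.2 0 1.77 0 0 0;5.36 0 1.24 0 0 0;5.45 0 0.7 0 0 0;5.5 0 0.15 0 0 0;5.48 0 -0.4 0 0 0'; python3 -c "
from h import *
rd()"; python3 -m pendant '5.42 0 -0.94 0 0 0;5.3 0 -1.48 0 0 0;5.12 0 -2 0 0 0;4.9 0 -2.5 0 0 0'; python3 -c "
from h import *
rd()"
```

```text
t: 13.9
eef_pos: [0.5758, 0.0871, 0.0991]
eef_rot: [-1.569, 0.003, -1.681]
force: [3.3, 5.4, 1.7]
opening: 0.0172
t 13.9 r mm 55.24 phi 0.082 Frad 2.16 Ftan(resist) 5.97 Fz 1.67 yaw -96.3
t: 14.3
eef_pos: [0.5672, 0.0665, 0.0991]
eef_rot: [-1.568, 0.003, -1.682]
force: [5.7, 3.5, 0.2]
opening: 0.0174
t 14.3 r mm 55.34 phi 0.489 Frad 2.68 Ftan(resist) 6.13 Fz 0.19 yaw -96.4
```

```bash
python3 -m pendant '4.62 0 -2.98 0 0 0;4.3 0 -3.42 0 0 0;3.94 0 -3.84 0 0 0;3.54 0 -4.21 0 0 0'; python3 -c "
from h import *
rd()"
```

```text
t: 14.7
eef_pos: [0.5513, 0.051, 0.0991]
eef_rot: [-1.567, 0.002, -1.683]
force: [6.3, 1.5, -0.1]
opening: 0.017
t 14.7 r mm 55.41 phi 0.894 Frad 2.13 Ftan(resist) 6.12 Fz -0.15 yaw -96.4
```

```bash
python3 -m pendant '3.1 0 -4.54 0 0 0;2.63 0 -4.83 0 0 0;2.13 0 -5.07 0 0 0'; python3 -c "
from h import *
rd()"
```

```text
t: 15.0
eef_pos: [0.536, 0.0443, 0.0991]
eef_rot: [-1.567, 0.001, -1.683]
force: [6.6, -0.4, 0.0]
opening: 0.0171
t 15.0 r mm 55.39 phi 1.197 Frad 2.11 Ftan(resist) 6.24 Fz 0.01 yaw -96.4
```

```bash
python3 -m pendant '1.62 0 -5.25 0 0 0;1.09 0 -5.39 0 0 0'; python3 -c "
from h import *
rd()"
```

```text
t: 15.2
eef_pos: [0.525, 0.0425, 0.0991]
eef_rot: [-1.567, 0.001, -1.683]
force: [6.8, -1.1, 0.8]
opening: 0.0172
t 15.2 r mm 55.36 phi 1.398 Frad 1.5 Ftan(resist) 6.7 Fz 0.79 yaw -96.4
```

```bash
python3 -m pendant '0.54 0 -5.47 0 0 0;0 0 -5.5 0 0 0'
python3 - <<'E'
from h import *
from workcell import *
rd()
r=snapshot("top");cv2.imwrite("pics/tz6.png",cv2.resize(r["image"][170:290,255:435,::-1],None,fx=4,fy=4))
E
```

```text
t: 15.4
eef_pos: [0.5139, 0.043, 0.0991]
eef_rot: [-1.568, 0.0, -1.684]
force: [5.6, -2.3, -0.2]
opening: 0.0174
t 15.4 r mm 55.35 phi 1.6 Frad 1.47 Ftan(resist) 5.86 Fz -0.16 yaw -96.5
```

View pics/tz6.png

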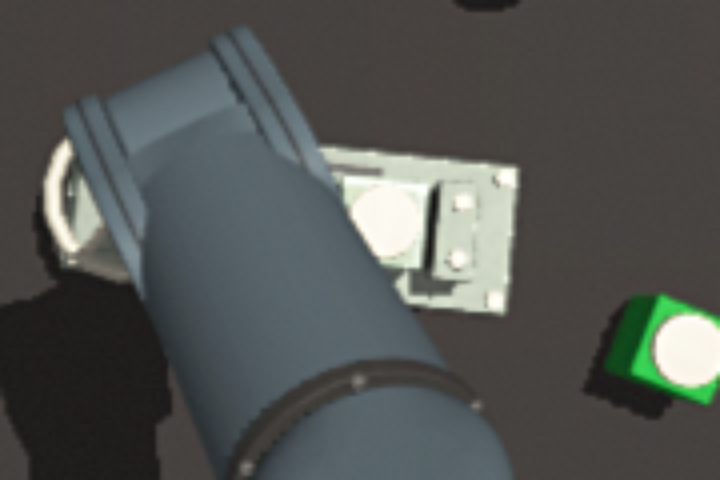

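```bash
python3 -m pendant '-0.56 0 -5.47 0 0 0;-1.1 0 -5.39 0 0 0'; python3 -c "
from h import *
rd()"
```

```text
t: 15.65
eef_pos: [0.5031, 0.0457, 0.0991]
eef_rot: [-1.568, 0.0, -1.684]
force: [5.6, -2.5, 2.0]
opening: 0.0169
t 15.65 r mm 55.28 phi 1.8 Frad 0.51 Ftan(resist) 6.08 Fz 2.0 yaw -96.5
```

```bash
python3 -m pendant '-1.63 0 -5.25 0 0 0;-2.15 0 -5.06 0 0 0'; python3 -c "
from h import *
rd()"
```

```text
t: 15.85
eef_pos: [0.493, 0.0505, 0.0991]
eef_rot: [-1.569, -0.0, -1.684]
force: [5.6, -3.6, 2.0]
opening: 0.0171
t 15.85 r mm 55.24 phi 2.003 Frad 0.24 Ftan(resist) 6.64 Fz 2.02 yaw -96.5
```

```bash
python3 -m pendant '-2.64 0 -4.82 0 0 0;-3.11 0 -4.53 0 0 0'; python3 -c "
from h import *
rd()"
```

```text
t: 16.05
eef_pos: [0.4843, 0.0572, 0.0991]
eef_rot: [-1.569, -0.0, -1.684]
force: [4.8, -4.3, 3.2]
opening: 0.0172
t 16.05 r mm 55.16 phi 2.203 Frad -0.13 Ftan(resist) 6.46 Fz 3.22 yaw -96.5
```

```bash
python3 -m pendant '-3.55 0 -4.2 0 0 0;-3.95 0 -3.83 0 0 0'; python3 -c "
from h import *
rd()"
```

```text
t: 16.25
eef_pos: [0.477, 0.0655, 0.099]
eef_rot: [-1.569, -0.001, -1.684]
force: [5.3, -4.2, 3.8]
opening: 0.0173
t 16.25 r mm 55.08 phi 2.403 Frad -1.86 Ftan(resist) 6.53 Fz 3.77 yaw -96.5
```

```bash
python3 -m pendant '-4.31 0 -3.41 0 0 0;-4.63 0 -2.96 0 0 0'
python3 - <<'E'
from h import *
from workcell import *
rd()
r=snapshot("side");cv2.imwrite("pics/sz7.png",cv2.resize(r["image"][150:290,270:450,::-1],None,fx=4,fy=4))
E
```

```text
t: 16.45
eef_pos: [0.4715, 0.075, 0.099]
eef_rot: [-1.569, -0.001, -1.684]
force: [4.6, -5.1, 3.8]
opening: 0.0172
t 16.45 r mm 55.02 phi 2.602 Frad -2.04 Ftan(resist) 6.59 Fz 3.77 yaw -96.5
```

View pics/sz7.png

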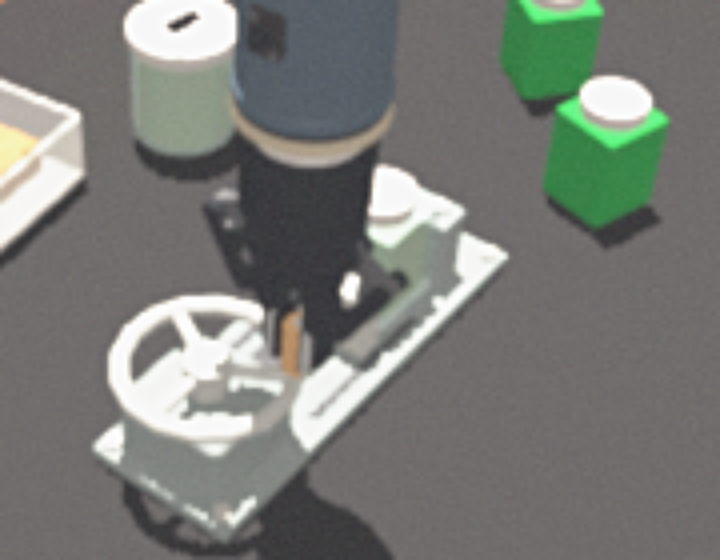

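```bash
python3 -m pendant '-4.9 0 -2.49 0 0 0;-5.13 0 -1.99 0 0 0'; python3 -c "
from h import *
rd()"
```

```text
t: 16.7
eef_pos: [0.4681, 0.0851, 0.099]
eef_rot: [-1.57, -0.001, -1.684]
force: [4.7, -6.3, 5.0]
opening: 0.0176
t 16.7 r mm 54.99 phi 2.797 Frad -3.08 Ftan(resist) 7.25 Fz 4.99 yaw -96.5
```

```bash
python3 -m pendant '-5.3 0 -1.46 0 0 0'; python3 -c "
from h import *
rd()"
```

```text
t: 16.8
eef_pos: [0.4672, 0.0902, 0.099]
eef_rot: [-1.57, -0.002, -1.684]
force: [4.8, -8.8, 4.9]
opening: 0.0171
t 16.8 r mm 54.91 phi 2.891 Frad -3.49 Ftan(resist) 9.41 Fz 4.9 yaw -96.5
```

```bash
python3 -m pendant '0 0 0 0 0 0;0 0 0 0 0 0'; python3 -c "
from h import *
rd()"; python3 -m pendant '0 0 0 0 0 0'; python3 -c "
from h import *
rd()"
```

```text
t: 17.0
eef_pos: [0.4671, 0.091, 0.099]
eef_rot: [-1.57, -0.001, -1.684]
force: [3.3, -4.5, 5.0]
opening: 0.017
t 17.0 r mm 54.89 phi 2.906 Frad -2.74 Ftan(resist) 4.83 Fz 4.95 yaw -96.5
t: 17.1
eef_pos: [0.4671, 0.091, 0.099]
eef_rot: [-1.57, -0.001, -1.684]
force: [2.8, -3.7, 5.6]
opening: 0.0171
t 17.1 r mm 54.9 phi 2.906 Frad -2.36 Ftan(resist) 3.97 Fz 5.61 yaw -96.5
```

```bash
python3 -m pendant '-2.7 0 -0.53 0 0 0;-2.72 0 -0.4 0 0 0'; python3 -c "
from h import *
rd()";python3 -m pendant '0 0 0 0 0 0;0 0 0 0 0 0'; python3 -c "
from h import *
rd()"; python3 -m pendant '0 0 0 0 0 0'; python3 -c "
from h import *
rd()"
```

```text
t: 17.3
eef_pos: [0.4668, 0.0949, 0.099]
eef_rot: [-1.57, -0.003, -1.685]
force: [2.5, -11.1, 6.6]
opening: 0.0173
t 17.3 r mm 54.89 phi 2.977 Frad -1.88 Ftan(resist) 11.17 Fz 6.56 yaw -96.5
t: 17.5
eef_pos: [0.4668, 0.0953, 0.099]
eef_rot: [-1.57, -0.002, -1.685]
force: [2.9, -8.3, 7.4]
opening: 0.0172
t 17.5 r mm 54.88 phi 2.985 Frad -2.52 Ftan(resist) 8.46 Fz 7.36 yaw -96.5
t: 17.6
eef_pos: [0.4668, 0.0953, 0.099]
eef_rot: [-1.57, -0.002, -1.685]
force: [2.7, -8.3, 7.9]
opening: 0.0172
t 17.6 r mm 54.87 phi 2.984 Frad -2.28 Ftan(resist) 8.44 Fz 7.92 yaw -96.5
```

```bash
python3 -m pendant '0 0 0 0 0 0;0 0 0 0 0 0;0 0 0 0 0 0;0 0 0 0 0 0;0 0 0 0 0 0' 1; python3 -m pendant '0 -15 0 0 0 0;0 -30 0 0 0 0;0 -40 0 0 0 0;0 -40 0 0 0 0;0 -20 0 0 0 0';python3 -m pendant '-30 0 0 0 0 0;-40 0 0 0 0 0;-40 0 0 0 0 0;-30 0 0 0 0 0;0 0 0 0 0 0'
python3 - <<'E'
from h import *
from workcell import *
for n,w in(("side",(150,290,270,450)),("top",(170,290,255,435))):
    r=snapshot(n);a,b,c,d=w;cv2.imwrite(f"pics/{n}8.png",cv2.resize(r["image"][a:b,c:d,::-1],None,fx=4,fy=4)); cv2.imwrite(f"pics/{n}8f.png",r["image"][:,:,::-1])
E
```

```text
t: 18.1
eef_pos: [0.466, 0.0975, 0.0987]
eef_rot: [-1.571, 0.0, -1.682]
force: [0.5, -0.6, -0.3]
opening: 0.085
t: 18.6
eef_pos: [0.467, 0.0979, 0.247]
eef_rot: [-1.567, 0.001, -1.683]
force: [0.5, 0.6, -0.5]
opening: 0.0856
t: 19.1
eef_pos: [0.4811, 0.2415, 0.2437]
eef_rot: [-1.571, 0.003, -1.677]
force: [-0.8, -0.4, -0.5]
opening: 0.0852
```

View pics/side8.png

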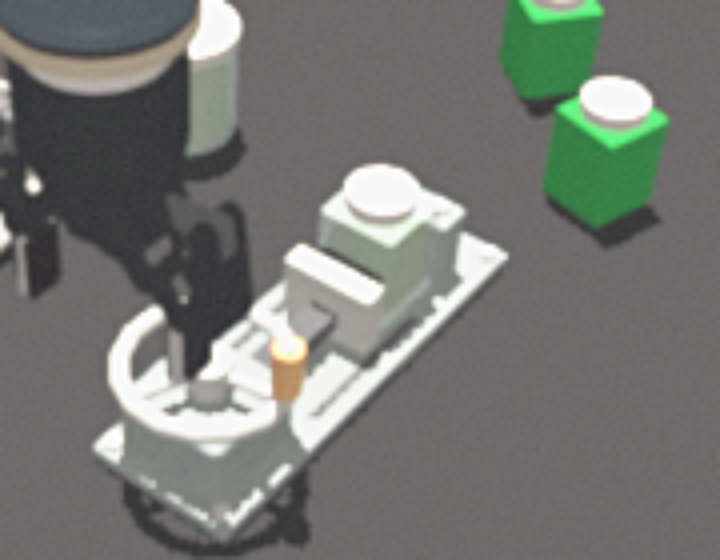

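View pics/top8f.png

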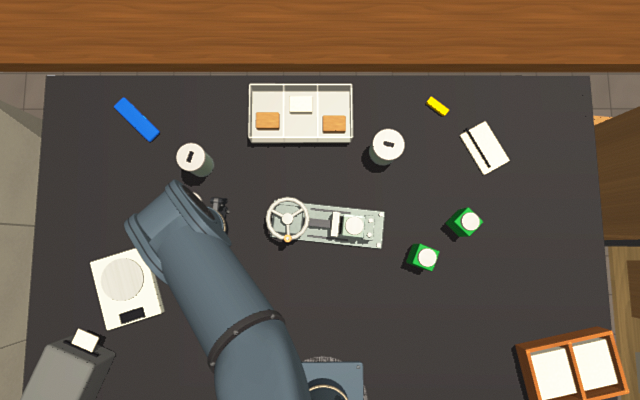

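```bash
python3 -m pendant '0 0 0 0 0 0;0 0 0 0 0 0;0 0 0 0 0 0;0 0 0 0 0 0;0 0 0 0 0 0'; python3 -c "
from workcell import *
print(finish_job())"
```

```text
t: 19.7
eef_pos: [0.482, 0.2361, 0.2439]
eef_rot: [-1.571, 0.0, -1.683]
force: [0.1, 0.1, 0.9]
opening: 0.0852
the job is handed in; nothing more can be done
None
```

The square jar is clamped upright between the fence and the jaw. The gripper has let go of both the jar and the wheel, and I handed the job in at 19.7 s.

- **Placing:** I gripped the jar by its glass sides, squared it to the clamp, set it on the bed until contact showed, and released it.
- **Winding:** I turned the wheel about 3.6 rad clockwise. The handle pushed back about 6 N running free. The resistance rose over the last 0.2 rad, and I stopped at 11.2 N while moving, against the 11 N target.
- **Final pictures:** The jar stands upright against the fence with the jaw on it. The two round jars and the green look-alikes look unmoved. The arm hides the loose lid in the last top view, though nothing I did went near it. The gripper was clear, with force readings near zero.

One small disagreement: read at rest, the resistance rose from about 2.5 N to 8.4 N, a 5.9 N rise. That is slightly more than the 5.2 N rise while moving. The free reading at rest came from a single measurement with about 0.5–1 N of noise.

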